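# Close the wide-mouthed kitchen jar

### The job

Close the wide-mouthed jar with the large wooden stopper: set it gently into the mouth, not dropped from a height, let it settle upright and fully home in the taper, and let go. Leave the narrow-mouthed jar and the small stopper where they stand, and keep both jars standing.

Things in the scene. Friction and masses are not known exactly. Their poses are not given: they have to be found in the camera images.
- jar: The wide-mouthed jar: blue glazed, open, 112 mm tall, belly 104 mm across, mouth flaring upward as a funnel from a throat about 58 mm wide inside (78 mm above the counter) to a rim 84 mm inside, 94 mm outside. Loose, about 0.75 kg. Origin: centre of its underside, z up the axis; round, so yaw does not matter.
- stopper: The large stopper: a pale wooden plug standing small end down, 58 mm across at its foot, widening to 90 mm at 42 mm height, with an upright cylindrical knob on top, 30 mm across and 40 mm tall (whole 82 mm). 0.11 to 0.22 kg. Origin: centre of its foot, z up the axis. Fully home, its foot is 80 mm above the wide jar's underside and the plug's top stands about 10 mm above the rim.
- narrow_jar: A bystander: jar of the same blue glaze, height (112 mm) and belly (104 mm) but with a narrower mouth, 56 mm inside (66 mm outside) at the rim. Origin: centre of its underside, z up.
- small_stopper: A bystander: stopper of the same shape and wood for the narrow jar, 30 mm across at the foot, 62 mm at 42 mm height, knob 24 mm across and 40 mm tall. Origin: centre of its foot, z up.
Not all that is in view belongs to the job. What is shaped like the stopper but pink or yellow is not meant.

How it is judged:
By the outcome, as a careful person would: the job done as asked, in the order asked, and still so for the second after the job is handed in, with the robot touching nothing.
It also fails if it takes over 40 s, if anything falls off the work surface, if the arm or the gripper's body presses on something with over 40 N, if the wrist force passes 120 N, or if a joint passes its speed limit or range.

### The arm

A 6-joint arm with a two-finger parallel gripper is mounted at the origin on the work surface. World frame = base frame: x ahead of the robot, y to its left, z up, the work surface at z = 0. Lengths are in m, angles in rad, forces in N, time in s.
With the tool pointing down it reaches from about 0.225 to 0.875 m from the base axis. Payload 3.4 kg.
Tool frame: the origin (TCP) lies between the finger pads; the fingertips stand 19 mm ahead of it and the grasp point (between the pads) is the TCP; z points along the fingers, y is the line along which they close (so a half turn about z gives the same grasp; the last joint's range is limited). The gripper opens to 85 mm and grips with 20 to 120 N. Pads are 22 mm wide; open, the fingers measure 114 mm over their backs; the gripper's body (76 mm by 85 mm) begins 54 mm behind the grasp point. The pads swing forward as they close: fully open they stand 13 mm farther back than shut.
Start: joints at [1.091, 0.276, 1.505, -0, 1.361, -0.121], TCP at [0.202, 0.538, 0.216] pointing down, gripper open.
Joint ranges: [-2.89, 2.89], [-0.75, 2.08], [0.22, 2.7], [-1.18, 4.32], [0.11, 2.71], [-2.7, 2.7]. Speed limits (rad/s): [2.57, 2.57, 3.14, 3.14, 3.14, 3.14].

### API

Orientations are given as a unit quaternion [w, x, y, z].
In Python, from rig import get_state, imaging, ticket gives the robot as it stands. The module is installed in compiled form; this text tells all that it offers.
- The arm moves only by the shell command python3 -m inch 'ROWS' [FORCE]. ROWS is JSON, a list of rows, each an object with "claw": the opening, from -1 (shut) to 1 (fully open); "travel": the shift along the world's x, y, z in units of 200 mm (1.0 is 200 mm), a list of three; "turn": the turn about the world's z in units of 180 degrees (1.0 is 180 degrees). A call has 1 to 5 rows; each row is the pose to reach, as a shift and turn from the pose commanded when the call began, turning the shorter way round; what a row does not reach only later rows make up. A row lasts 1/10 s, in which the tool goes at most 50 mm and 8.59 degrees, less where a joint would pass 70% of its speed; a pose out of reach is approached as far as the arm can. A call with a number of a shift or a turn outside -1 to 1 is refused whole. A call with a gripper value outside its range is refused whole. The fingers move at their own pace and stop on an object; FORCE is the grip in N (left out, the last holds). Time passes only in rows, so rows that repeat a pose let the fingers close. It gives the time, the measured TCP pose, the force, the opening and the grip force at its end, in the units of the state.
- get_state(): the state, without advancing time (a new reading comes with each control period).
- imaging.get_image(name): name is "side" or "top"; returns the picture (480x640x3 uint8, red, green, blue); there is no depth.
- imaging.camera_params(name): a dict with "camera_matrix" (3x3 intrinsics, pixels), "k1" (the pictures are not rectified: a ray, as slopes to the right and down, at radius r is drawn at 1 + k1 r^2 times it, then the intrinsics apply), "cam_to_world" (4x4, takes a point from camera to world coordinates). Camera axes: x right, y down, z forward; pixel columns grow to the right and rows downward; lengths in m; the calibration is good to about 2 mm. A picture is of the moment at which its call begins. camera_params takes no time and is no camera call.
- ticket.sign_off(): hands the job in; it is judged then, once.
The state is a dict: "clock": time; "qpos": joint angles; "qd": joint speeds; "effort": joint torques, N m; "position": TCP position; "ee_rot": TCP orientation; "contact_force": force on the tool from outside, world axes, zero at the start; "moment": the same for the moment, N m; "width": finger opening in m; "gripper_force": force on a finger pad.
Only numpy, scipy, OpenCV 4.12 (cv2) and the standard library are available. Lean on these libraries where they do the work, as an engineer would, in place of code of your own. Each camera call takes 0.05 s, during which the arm holds its last target. There are 200 camera calls.

## Working session

There is one attempt and no reset: what is moved stays moved. The work goes in short steps, Python scripts to look and compute and a shell command to move; the robot and the scene stay as the last step left them, time stands still between calls to the robot, and variables do not carry over. Pictures are saved under pics/ and viewed, at most 10 in all, crops included, and the job is handed in when it is done.

```bash
mkdir -p pics
cat > h.py <<'E'
import numpy as np, cv2
from rig import get_state, imaging, ticket
def ray(name,u,v):
    p=imaging.camera_params(name);K=np.array(p["camera_matrix"],float);T=np.array(p["cam_to_world"],float)
    x,y=cv2.undistortPoints(np.array([[[u,v]]],float),K,np.array([p["k1"],0,0,0,0.]))[0,0]
    return T[:3,3],T[:3,:3]@np.array([x,y,1.])
def onz(name,u,v,z):
    o,d=ray(name,u,v);return o+d*(z-o[2])/d[2]
def two(a,b):
    (o1,d1),(o2,d2)=ray("top",*a),ray("side",*b)
    s=np.linalg.lstsq(np.c_[d1,-d2],o2-o1,rcond=None)[0]
    p,q=o1+d1*s[0],o2+d2*s[1];return (p+q)/2,np.linalg.norm(p-q)
def proj(name,P):
    p=imaging.camera_params(name);T=np.linalg.inv(np.array(p["cam_to_world"],float))
    return cv2.projectPoints(np.array([P],float),cv2.Rodrigues(T[:3,:3])[0],T[:3,3],np.array(p["camera_matrix"],float),np.array([p["k1"],0,0,0,0.]))[0][0,0]
def snap(name,f):
    im=imaging.get_image(name)[:,:,::-1].copy();cv2.imwrite("pics/"+f,im);return im
E
python3 - <<'E'
from h import *
for n in("top","side"):
    snap(n,n+"0.png");p=imaging.camera_params(n);print(n,np.round(p["cam_to_world"],3).tolist(),p["k1"],p["camera_matrix"])
s=get_state();print(s)
E
```

```text
top [[-0.002, -0.977, 0.213, 0.26], [-1.0, 0.002, 0.0, 0.008], [-0.001, -0.213, -0.977, 1.119], [0.0, 0.0, 0.0, 1.0]] -0.18602478373644887 [[622.17066494   0.         322.45544759]
 [  0.         622.17066494 239.18824689]
 [  0.           0.           1.        ]]
side [[0.908, -0.24, 0.344, 0.258], [-0.419, -0.501, 0.757, -0.514], [-0.009, -0.831, -0.555, 0.425], [0.0, 0.0, 0.0, 1.0]] -0.016013889501973296 [[473.07945335   0.         325.69566241]
 [  0.         473.07945335 236.2640283 ]
 [  0.           0.           1.        ]]
{'clock': 0.1, 'qpos': array([ 1.09102039e+00,  2.76569648e-01,  1.50596757e+00,  5.44221731e-06,
        1.36074782e+00, -1.21002476e-01]), 'qd': array([-0.00049981, -0.00143306, -0.00360809,  0.00076232,  0.00015212,
        0.00052   ]), 'effort': array([ 1.69413532e-03, -4.17698801e+01, -2.46404600e+01, -1.84362702e-04,
        5.84978086e-03,  2.68296668e-05]), 'position': array([0.20167426, 0.53794945, 0.21522017]), 'ee_rot': array([-2.52923311e-04,  1.78426673e-01,  9.83952848e-01, -8.07514008e-04]), 'contact_force': array([-0.19376262,  0.32591715,  0.44983826]), 'moment': array([-0.01357493,  0.03274388,  0.01012874]), 'gripper_force': 0.0, 'width': 0.08542062088908853}
```

View pics/top0.png

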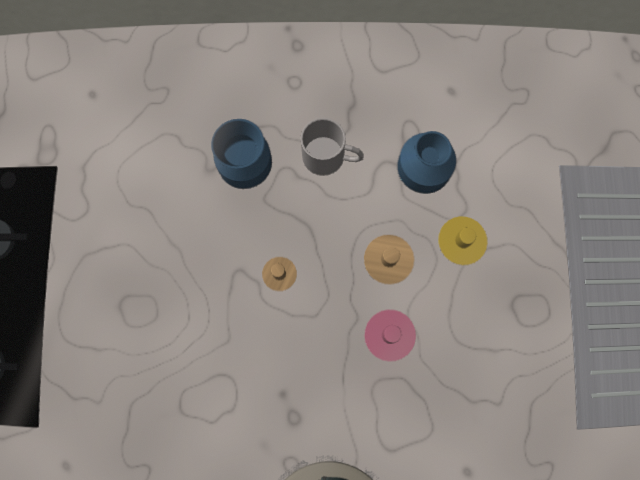

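View pics/side0.png

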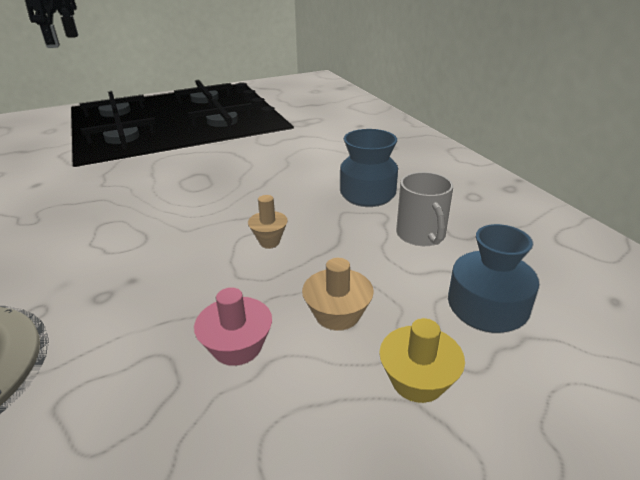

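The top view shows the wide-mouthed jar at (240,152), the narrow jar at (428,162), the mug at (323,148), the large wooden stopper at (389,258) and the small wooden one at (279,273). The yellow (463,240) and pink (391,335) stoppers are decoys. In the side view the wide jar is at (369,165) and the large stopper at (338,292). The description fits the wood stopper with the larger disc and the blue jar with the wider mouth. I'll measure them and confirm in one crop.

```bash
cat > m.py <<'E'
from h import *
from scipy.optimize import least_squares
def mask(im,kind):
    h=cv2.cvtColor(im,cv2.COLOR_BGR2HSV)
    lo,hi={"wood":((8,80,90),(21,185,255)),"blue":((95,90,20),(115,255,200)),"yellow":((22,150,60),(32,255,255)),"pink":((165,90,60),(180,255,255))}[kind]
    m=cv2.inRange(h,lo,hi);return cv2.morphologyEx(m,cv2.MORPH_CLOSE,np.ones((3,3),np.uint8))
def blobs(im,kind,amin=300):
    cs=cv2.findContours(mask(im,kind),cv2.RETR_EXTERNAL,cv2.CHAIN_APPROX_NONE)[0]
    return [c[:,0] for c in cs if cv2.contourArea(c)>amin]
def circ(name,pts,z,R=None):
    P=np.array([onz(name,u,v,z)[:2] for u,v in pts])
    if R: f=lambda q:np.hypot(*(P-q[:2]).T)-R
    else: f=lambda q:np.hypot(*(P-q[:2]).T)-q[2]
    r=least_squares(f,[*P.mean(0)]+([] if R else [.04]),loss="soft_l1",f_scale=.001)
    return r.x,np.sqrt(np.mean(r.fun**2))
E
python3 - <<'E'
from m import *
t=cv2.imread("pics/top0.png");s=cv2.imread("pics/side0.png")
for k,z in(("wood",.042),("yellow",.042),("pink",.042),("blue",.112)):
  for n,im in(("top",t),("side",s)):
    for c in blobs(im,k):
      x,y,w,h=cv2.boundingRect(c)
      if k=="blue":
        frac=.35 if n=="top" else .12
        c=c[c[:,1]<y+frac*h]
      elif n=="side":
        continue
      a,b=circ(n,c,z); print(k,n,(x,y,w,h),np.round(a,4),"rms",round(b,4))
a=cv2.resize(t[110:300,200:500],(600,380),interpolation=cv2.INTER_CUBIC)
cv2.imwrite("pics/crop0.png",a)
E
```

```text
wood top (262, 257, 34, 34) [0.4325 0.0851 0.029 ] rms 0.0005
wood top (364, 235, 50, 49) [ 0.4582 -0.1078  0.043 ] rms 0.0005
yellow top (439, 217, 47, 47) [ 0.492  -0.2416  0.042 ] rms 0.0006
pink top (365, 310, 50, 49) [ 0.3257 -0.1063  0.0415] rms 0.0056
blue top (398, 132, 57, 60) [ 0.6236 -0.174   0.0453] rms 0.0018
blue top (222, 120, 49, 68) [0.6676 0.1329 0.0188] rms 0.0069
blue side (453, 251, 85, 51) [ 0.5807 -0.2069  0.0189] rms 0.0024
```

View pics/crop0.png

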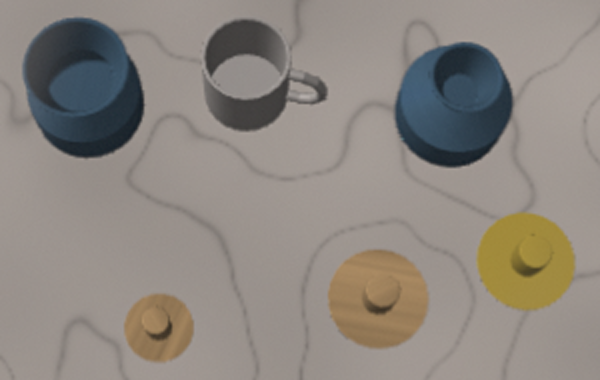

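The crop confirms it. The wide mouth is at top-left (image ~(238,144)) and the large wooden stopper with its knob is at image ~(389,258). The blue mask missed the darker glaze, so I'll refine it and cross-check with the side view.

```bash
sed -i 's/"blue":((95,90,20)/"blue":((95,60,10)/' m.py
python3 - <<'E'
from m import *
t=cv2.imread("pics/top0.png");s=cv2.imread("pics/side0.png")
for n,im in(("top",t),("side",s)):
  for c in blobs(im,"blue"):
    x,y,w,h=cv2.boundingRect(c); print(n,(x,y,w,h),end=" ")
    for f in ((.3,.4) if n=="top" else (.1,.18)):
      d=c[c[:,1]<y+f*h]; print(circ(n,d,.112),circ(n,d,.112,.047)[0],end=" ")
    print()
for c in blobs(s,"wood"):
    x,y,w,h=cv2.boundingRect(c); print("wood side",(x,y,w,h))
# predictions: knob top centre, jar rim extremes
for P in([.458,-.108,.082],[.458,-.108,0]): print(proj("side",P),proj("top",P))
E
```

```text
top (398, 131, 58, 62) (array([ 0.62224717, -0.17435695,  0.04718125]), np.float64(0.0016737439617616132)) [ 0.62246639 -0.1743324 ] (array([ 0.62281935, -0.17330962,  0.04653157]), np.float64(0.001737555100477434)) [ 0.62219463 -0.17336354] 
top (214, 119, 57, 69) (array([0.67142772, 0.14220187, 0.02365452]), np.float64(0.0060135020133584086)) [0.64507927 0.15569179] (array([0.66505931, 0.14238442, 0.0279478 ]), np.float64(0.006945386846766579)) [0.64419327 0.15303262] 
side (450, 224, 89, 108) (array([ 0.63784755, -0.1828174 ,  0.03155501]), np.float64(0.0006410406555384578)) [ 0.62900396 -0.19741502] (array([ 0.63786087, -0.18256221,  0.03136412]), np.float64(0.0005987235944362213)) [ 0.62916553 -0.1982788 ] 
side (341, 129, 57, 77) (array([0.64703497, 0.15499193, 0.04441898]), np.float64(0.0011527260525790548)) [0.64556401 0.15224809] (array([0.64714233, 0.15482534, 0.04451063]), np.float64(0.0010593325281825618)) [0.6456065  0.15226473] 
wood side (302, 258, 71, 72)
wood side (248, 195, 39, 53)
[338.0026644  264.32430515] [391.11631715 254.62445104]
[337.66521375 314.89717586] [386.30525637 263.06348095]
```

Both views agree on the wide jar at (0.645, 0.153) and the large stopper at (0.458, −0.108), which matches the side blob centre. Moving over the stopper.

```bash
python3 -m inch '[{"claw":1,"travel":[0.32,-0.81,0],"turn":0},{"claw":1,"travel":[0.32,-0.81,0],"turn":0},{"claw":1,"travel":[0.32,-0.81,0],"turn":0},{"claw":1,"travel":[0.32,-0.81,0],"turn":0},{"claw":1,"travel":[0.32,-0.81,0],"turn":0}]' 40
python3 -m inch '[{"claw":1,"travel":[0.32,-0.81,0],"turn":0},{"claw":1,"travel":[0.32,-0.81,0],"turn":0},{"claw":1,"travel":[0.32,-0.81,0],"turn":0},{"claw":1,"travel":[0.32,-0.81,0],"turn":0},{"claw":1,"travel":[0.32,-0.81,0],"turn":0}]'
python3 -m inch '[{"claw":1,"travel":[0.32,-0.81,0],"turn":0},{"claw":1,"travel":[0.32,-0.81,0],"turn":0},{"claw":1,"travel":[0.32,-0.81,0],"turn":0},{"claw":1,"travel":[0.32,-0.81,0],"turn":0},{"claw":1,"travel":[0.32,-0.81,0],"turn":0}]'
```

```text
clock: 0.6
position: [0.2663, 0.3734, 0.2159]
ee_rot: [0.0, 0.18, 0.984, -0.001]
contact_force: [0.6, 0.6, 0.2]
width: 0.0851
gripper_force: 0.0
clock: 1.1
position: [0.3309, 0.213, 0.216]
ee_rot: [0.0, 0.18, 0.984, -0.0]
contact_force: [0.7, 0.4, -0.3]
width: 0.0854
gripper_force: 0.0
clock: 1.6
position: [0.3959, 0.0514, 0.2159]
ee_rot: [0.0, 0.18, 0.984, 0.0]
contact_force: [0.1, 0.4, -0.4]
width: 0.0854
gripper_force: 0.0
```

```bash
python3 -m inch '[{"claw":1,"travel":[0.31,-0.8,0],"turn":0},{"claw":1,"travel":[0.31,-0.8,0],"turn":0},{"claw":1,"travel":[0.31,-0.8,0],"turn":0},{"claw":1,"travel":[0.31,-0.8,0],"turn":0},{"claw":1,"travel":[0.31,-0.8,0],"turn":0}]'
python3 -m inch '[{"claw":1,"travel":[0,0,-0.25],"turn":0},{"claw":1,"travel":[0,0,-0.5],"turn":0},{"claw":1,"travel":[0,0,-0.5],"turn":0},{"claw":1,"travel":[0,0,-0.5],"turn":0}]'
python3 - <<'E'
from h import *
s=snap("side","side1.png");cv2.imwrite("pics/s1c.png",cv2.resize(s[130:360,230:480],(750,690))[:600])
E
```

```text
clock: 2.1
position: [0.4581, -0.1082, 0.2155]
ee_rot: [0.0, 0.179, 0.984, 0.0]
contact_force: [0.5, 0.1, -0.5]
width: 0.0856
gripper_force: 0.0
clock: 2.5
position: [0.4559, -0.1056, 0.1163]
ee_rot: [-0.001, 0.177, 0.984, 0.001]
contact_force: [0.7, 0.7, 0.4]
width: 0.0851
gripper_force: 0.0
```

View pics/s1c.png

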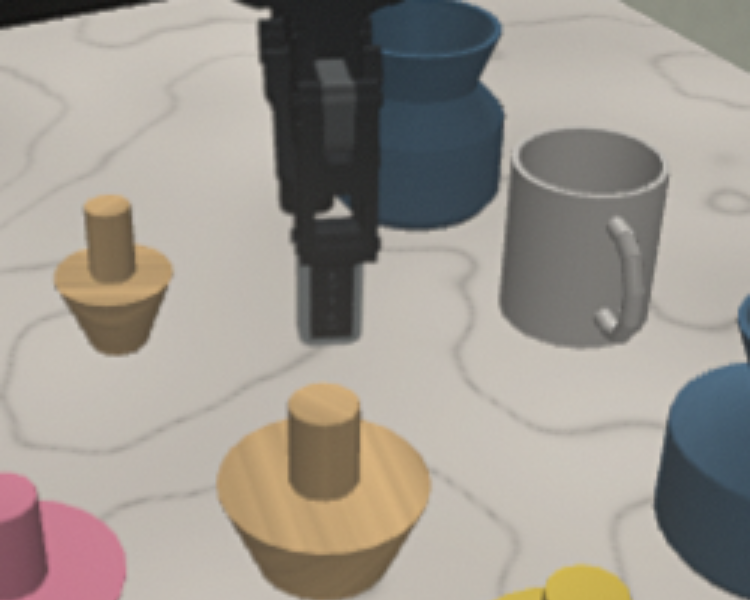

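The open gripper stands over the large stopper, with the near pad at crop x≈330 against the knob's x≈324. That is aligned to about 2 px, and the neighbours are clear. Descending onto the knob and closing.

```bash
python3 -m inch '[{"claw":1,"travel":[0,0,-0.12],"turn":0},{"claw":1,"travel":[0,0,-0.25],"turn":0},{"claw":1,"travel":[0,0,-0.25],"turn":0},{"claw":1,"travel":[0,0,-0.25],"turn":0}]'
python3 -m inch '[{"claw":-0.3,"travel":[0,0,0],"turn":0},{"claw":-0.6,"travel":[0,0,0],"turn":0},{"claw":-0.6,"travel":[0,0,0],"turn":0},{"claw":-0.6,"travel":[0,0,0],"turn":0},{"claw":-0.6,"travel":[0,0,0],"turn":0}]' 40
```

```text
clock: 2.95
position: [0.4577, -0.1078, 0.0681]
ee_rot: [0.002, 0.178, 0.984, -0.0]
contact_force: [0.3, 0.5, 0.1]
width: 0.0853
gripper_force: 0.0
clock: 3.45
position: [0.458, -0.1063, 0.0678]
ee_rot: [0.002, 0.18, 0.984, 0.002]
contact_force: [1.0, 5.5, 10.9]
width: 0.0172
gripper_force: 5.7
```

The width of 17 mm is less than the 30 mm knob, so it isn't held properly. Looking.

Run:
```python
from h import *
s=snap("side","side2.png");t=snap("top","top2.png")
a=cv2.resize(s[180:350,260:440],(424,400));b=cv2.resize(t[200:320,330:440],(367,400))
cv2.imwrite("pics/c2.png",np.hstack([a,b]))
st=get_state();print(st["width"],st["gripper_force"],st["contact_force"],st["moment"])
```

```text
0.01664886546080002 6.043767035007477 [ 0.22908914  5.36695888 11.96496671] [ 1.13167425 -0.05866993 -0.0032293 ]
```

View pics/c2.png

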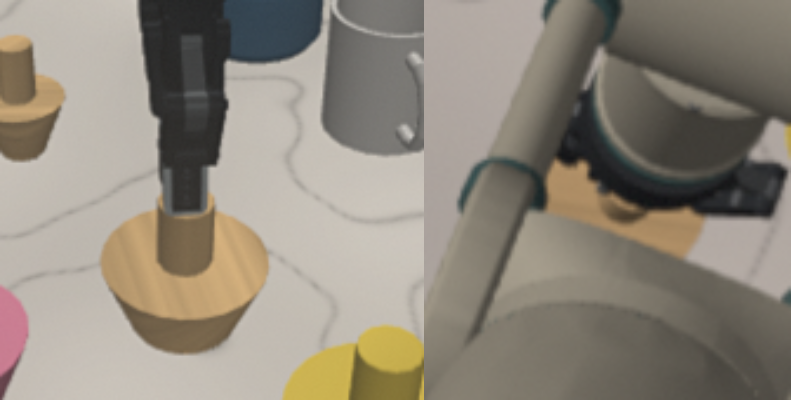

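Run:
```python
from h import *
d=np.array([.352,.936])
print("seen open near tip (340,243); shut tip (338.5,270.5)")
for z in(.085,.1,.11,.12): print("open",z,[np.round(proj("side",[*(np.array([.456,-.1056])+o*d),z])) for o in(-.05,-.043,.043,.05)])
for z in(.049,.06,.075,.085): print("shut",z,[np.round(proj("side",[*(np.array([.458,-.1065])+o*d),z])) for o in(-.014,-.0085,.0085,.014)])
print(get_state()["qpos"],get_state()["position"],get_state()["ee_rot"])
t=cv2.imread("pics/side2.png");from m import *
for c in blobs(t,"wood",200): print(cv2.boundingRect(c))
```

```text
seen open near tip (340,243); shut tip (338.5,270.5)
open 0.085 [array([340., 289.]), array([339., 285.]), array([333., 241.]), array([332., 238.])]
open 0.1 [array([340., 278.]), array([339., 274.]), array([333., 232.]), array([332., 229.])]
open 0.11 [array([340., 271.]), array([339., 267.]), array([333., 225.]), array([332., 222.])]
open 0.12 [array([340., 263.]), array([339., 259.]), array([333., 218.]), array([332., 215.])]
shut 0.049 [array([338., 292.]), array([338., 289.]), array([337., 281.]), array([336., 278.])]
shut 0.06 [array([338., 285.]), array([338., 282.]), array([337., 274.]), array([336., 271.])]
shut 0.075 [array([339., 275.]), array([338., 273.]), array([337., 264.]), array([336., 261.])]
shut 0.085 [array([339., 269.]), array([338., 266.]), array([337., 257.]), array([336., 255.])]
[-0.379663    0.25693837  1.94800496  0.0047508   0.93348742 -1.592608  ] [ 0.4578335  -0.1064034   0.06787856] [0.0019303  0.17935968 0.98378044 0.00155773]
(303, 262, 71, 68)
(248, 195, 39, 53)
```

Both views of the fingertips (open and shut) put them about 33 mm higher than the reported pose implies, with x and y matching. The pads closed on the knob's top at z≈0.082, which fits the 12 N upward force. The stopper hasn't moved: its blob is unchanged. I'll back up, open and go about 26 mm lower, watching the force.

```bash
python3 -m inch '[{"claw":-0.6,"travel":[0,0,0.15],"turn":0},{"claw":1,"travel":[0,0,0.15],"turn":0},{"claw":1,"travel":[0,0,0.15],"turn":0},{"claw":1,"travel":[0,0,0.15],"turn":0},{"claw":1,"travel":[0,0,0.15],"turn":0}]'
python3 -m inch '[{"claw":1,"travel":[0,0,-0.1],"turn":0},{"claw":1,"travel":[0,0,-0.2],"turn":0},{"claw":1,"travel":[0,0,-0.28],"turn":0},{"claw":1,"travel":[0,0,-0.28],"turn":0},{"claw":1,"travel":[0,0,-0.28],"turn":0}]'
python3 - <<'E'
from h import *
s=snap("side","side3.png");t=snap("top","top3.png")
a=cv2.resize(s[180:350,260:440],(424,400));b=cv2.resize(t[200:320,330:440],(367,400))
cv2.imwrite("pics/c3.png",np.hstack([a,b]))
E
```

```text
clock: 4.05
position: [0.4551, -0.1073, 0.0951]
ee_rot: [-0.001, 0.178, 0.984, 0.0]
contact_force: [-0.1, 0.3, -0.2]
width: 0.074
gripper_force: 0.0
clock: 4.55
position: [0.4556, -0.1075, 0.0396]
ee_rot: [-0.001, 0.178, 0.984, 0.0]
contact_force: [1.0, 0.5, 0.3]
width: 0.0856
gripper_force: 0.0
```

View pics/c3.png

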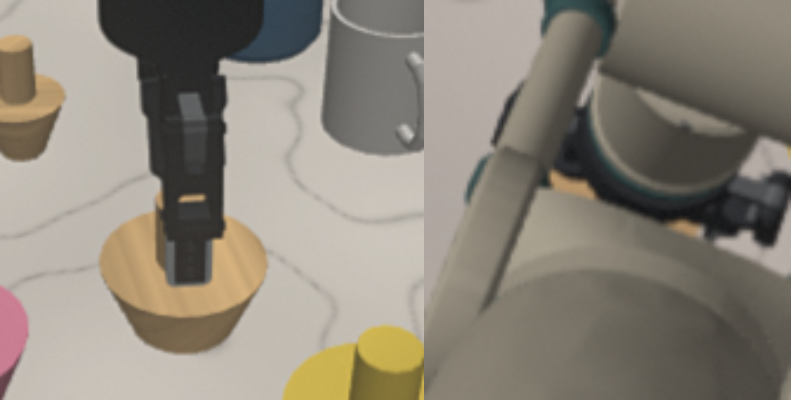

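The near finger now reaches down in front of the knob (tip at about image (341,301), so z≈0.065) and the far one is behind it. Closing with 40 N.

```bash
python3 -m inch '[{"claw":-0.3,"travel":[0,0,0],"turn":0},{"claw":-0.6,"travel":[0,0,0],"turn":0},{"claw":-0.6,"travel":[0,0,0],"turn":0},{"claw":-0.6,"travel":[0,0,0],"turn":0},{"claw":-0.6,"travel":[0,0,0],"turn":0}]' 40
```

```text
clock: 5.15
position: [0.4562, -0.1075, 0.0404]
ee_rot: [0.0, 0.178, 0.984, 0.0]
contact_force: [0.2, 0.7, 2.2]
width: 0.0287
gripper_force: 39.6
```

Gripped at 29 mm and 40 N. Lifting, then carrying it over the jar.

```bash
python3 -m inch '[{"claw":-0.6,"travel":[0,0,0.1],"turn":0},{"claw":-0.6,"travel":[0,0,0.3],"turn":0},{"claw":-0.6,"travel":[0,0,0.5],"turn":0},{"claw":-0.6,"travel":[0,0,0.7],"turn":0},{"claw":-0.6,"travel":[0,0,0.85],"turn":0}]'
python3 -m inch '[{"claw":-0.6,"travel":[0.09,0.13,0],"turn":0},{"claw":-0.6,"travel":[0.2,0.28,0],"turn":0},{"claw":-0.6,"travel":[0.31,0.43,0],"turn":0},{"claw":-0.6,"travel":[0.42,0.58,0],"turn":0},{"claw":-0.6,"travel":[0.47,0.65,0],"turn":0}]'
python3 -m inch '[{"claw":-0.6,"travel":[0.11,0.15,0],"turn":0},{"claw":-0.6,"travel":[0.22,0.3,0],"turn":0},{"claw":-0.6,"travel":[0.33,0.45,0],"turn":0},{"claw":-0.6,"travel":[0.43,0.6,0],"turn":0},{"claw":-0.6,"travel":[0.465,0.65,0],"turn":0}]'
python3 -m inch '[{"claw":-0.6,"travel":[0,0,0],"turn":0},{"claw":-0.6,"travel":[0,0,0],"turn":0},{"claw":-0.6,"travel":[0,0,0],"turn":0}]'
python3 - <<'E'
from h import *
s=snap("side","side4.png");t=snap("top","top4.png")
a=cv2.resize(s[20:220,280:460],(360,400));b=cv2.resize(t[80:230,180:340],(427,400))
cv2.imwrite("pics/c4.png",np.hstack([a,b]))
p=get_state()["position"];print(p,get_state()["contact_force"])
E
```

```text
clock: 5.65
position: [0.4561, -0.1077, 0.2122]
ee_rot: [0.001, 0.178, 0.984, -0.0]
contact_force: [0.1, 0.1, -1.5]
width: 0.029
gripper_force: 40.0
clock: 6.15
position: [0.5511, 0.0248, 0.2094]
ee_rot: [-0.0, 0.177, 0.984, 0.001]
contact_force: [-0.1, -0.3, -1.8]
width: 0.0291
gripper_force: 40.1
clock: 6.65
position: [0.6441, 0.1549, 0.2088]
ee_rot: [-0.0, 0.177, 0.984, 0.0]
contact_force: [-0.2, -0.8, -1.6]
width: 0.0286
gripper_force: 40.3
clock: 6.95
position: [0.642, 0.1509, 0.2101]
ee_rot: [-0.0, 0.179, 0.984, -0.001]
contact_force: [-0.2, -0.1, -2.4]
width: 0.0287
gripper_force: 40.3
[0.6422835  0.15104811 0.21038304] [-0.44980005 -1.13253509 -1.26468318]
```

View pics/c4.png

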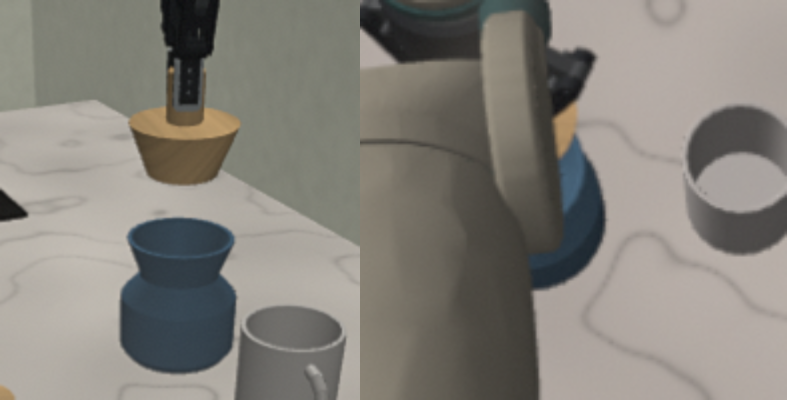

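The stopper hangs upright over the jar, seen in the side view at about (372,85) with the jar mouth at about (370,138). Checking its xy numerically from the foot's arc at z≈0.17.

Run:
```python
from m import *
s=cv2.imread("pics/side4.png")
for c in blobs(s,"wood",200):
    x,y,w,h=cv2.boundingRect(c); print((x,y,w,h))
    if y<110:
        d=c[c[:,1]>y+h-5]; print("foot",circ("side",d,.170,.029))
        m=(y+h-1)-c[:,1]; l=c[np.argmin(c[:,0])];r=c[np.argmax(c[:,0])];print("disc",l,r,onz("side",*l,.212),onz("side",*r,.212))
for c in blobs(s,"blue",800):
    x,y,w,h=cv2.boundingRect(c);d=c[c[:,1]<y+.15*h];print((x,y,w,h),circ("side",d,.112,.047))
for P in([.6443,.1505,.212],[.6443,.1505,.17],[.645,.153,.112],[.645,.153,0]):print(P,proj("side",P))
```

```text
(248, 195, 39, 53)
(345, 68, 55, 44)
foot (array([0.64616451, 0.15639078]), np.float64(0.0017399162830558426))
disc [345  79] [399  83] [0.60937918 0.17794243 0.212     ] [0.67508726 0.11993952 0.212     ]
(451, 224, 88, 108) (array([ 0.62912533, -0.19804837]), np.float64(0.004890883413906265))
(341, 129, 57, 77) (array([0.64545903, 0.15212093]), np.float64(0.0015436243548160292))
[0.6443, 0.1505, 0.212] [372.27348759  80.55585293]
[0.6443, 0.1505, 0.17] [371.13500853 106.36770398]
[0.645, 0.153, 0.112] [369.30697779 139.0494882 ]
[0.645, 0.153, 0] [366.78383872 196.31111943]
```

Within a few mm of the axis, well inside the funnel's 13 mm margin. Lowering 70 mm, then small steps with the force watched.

```bash
python3 -m inch '[{"claw":-0.6,"travel":[0,0,-0.1],"turn":0},{"claw":-0.6,"travel":[0,0,-0.2],"turn":0},{"claw":-0.6,"travel":[0,0,-0.3],"turn":0},{"claw":-0.6,"travel":[0,0,-0.35],"turn":0},{"claw":-0.6,"travel":[0,0,-0.35],"turn":0}]'
python3 -m inch '[{"claw":-0.6,"travel":[0,0,-0.02],"turn":0},{"claw":-0.6,"travel":[0,0,-0.04],"turn":0},{"claw":-0.6,"travel":[0,0,-0.05],"turn":0},{"claw":-0.6,"travel":[0,0,-0.05],"turn":0}]'
```

```text
clock: 7.55
position: [0.6421, 0.1519, 0.139]
ee_rot: [-0.001, 0.179, 0.984, -0.0]
contact_force: [-0.6, -0.1, -2.3]
width: 0.0287
gripper_force: 40.4
clock: 7.95
position: [0.6441, 0.1531, 0.131]
ee_rot: [0.001, 0.178, 0.984, 0.001]
contact_force: [1.8, 1.8, -0.1]
width: 0.0288
gripper_force: 40.7
```

```bash
python3 -m inch '[{"claw":-0.6,"travel":[0.005,0.005,-0.01],"turn":0},{"claw":-0.6,"travel":[0.005,0.005,-0.02],"turn":0},{"claw":-0.6,"travel":[0.005,0.005,-0.02],"turn":0},{"claw":-0.6,"travel":[0.005,0.005,-0.02],"turn":0}]'
python3 -m inch '[{"claw":-0.6,"travel":[0,0,-0.01],"turn":0},{"claw":-0.6,"travel":[0,0,-0.015],"turn":0},{"claw":-0.6,"travel":[0,0,-0.015],"turn":0},{"claw":-0.6,"travel":[0,0,-0.015],"turn":0}]'
```

```text
clock: 8.35
position: [0.6445, 0.1538, 0.1264]
ee_rot: [0.001, 0.178, 0.984, 0.0]
contact_force: [2.3, 2.5, 2.9]
width: 0.0288
gripper_force: 40.8
clock: 8.75
position: [0.6443, 0.1536, 0.1233]
ee_rot: [0.0, 0.178, 0.984, 0.0]
contact_force: [3.6, 2.9, 3.0]
width: 0.0292
gripper_force: 40.9
```

A small side load from the funnel wall; I'll give way to it and go on down.

```bash
python3 -m inch '[{"claw":-0.6,"travel":[0.01,0.01,0],"turn":0},{"claw":-0.6,"travel":[0.01,0.01,-0.01],"turn":0},{"claw":-0.6,"travel":[0.01,0.01,-0.01],"turn":0},{"claw":-0.6,"travel":[0.01,0.01,-0.01],"turn":0}]'
python3 -m inch '[{"claw":-0.6,"travel":[0,0,-0.01],"turn":0},{"claw":-0.6,"travel":[0,0,-0.01],"turn":0},{"claw":-0.6,"travel":[0,0,-0.01],"turn":0}]'
```

```text
clock: 9.15
position: [0.646, 0.1556, 0.1208]
ee_rot: [-0.0, 0.178, 0.984, 0.0]
contact_force: [2.7, 3.2, 3.5]
width: 0.0289
gripper_force: 40.8
clock: 9.45
position: [0.6466, 0.1559, 0.1205]
ee_rot: [0.001, 0.178, 0.984, 0.001]
contact_force: [2.8, 4.2, 8.9]
width: 0.0285
gripper_force: 41.2
```

The reported z of 0.1205 matches the predicted home height (0.1204), with firm support at about 9 N. Releasing and lifting clear.

```bash
python3 -m inch '[{"claw":-0.2,"travel":[0,0,0],"turn":0},{"claw":0.2,"travel":[0,0,0],"turn":0},{"claw":0.6,"travel":[0,0,0],"turn":0},{"claw":0.6,"travel":[0,0,0],"turn":0},{"claw":0.6,"travel":[0,0,0],"turn":0}]'
python3 -m inch '[{"claw":0.6,"travel":[0,0,0.1],"turn":0},{"claw":0.6,"travel":[0,0,0.25],"turn":0},{"claw":0.6,"travel":[0,0,0.45],"turn":0},{"claw":0.6,"travel":[0,0,0.6],"turn":0},{"claw":0.6,"travel":[0,0,0.6],"turn":0}]'
python3 -m inch '[{"claw":0.6,"travel":[-0.25,0.25,0],"turn":0},{"claw":0.6,"travel":[-0.4,0.4,0],"turn":0},{"claw":0.6,"travel":[-0.6,0.6,0],"turn":0},{"claw":0.6,"travel":[-0.8,0.8,0],"turn":0},{"claw":0.6,"travel":[-0.8,0.8,0],"turn":0}]'
python3 - <<'E'
from m import *
s=snap("side","side5.png");t=snap("top","top5.png")
a=cv2.resize(s[80:220,310:460],(429,400));b=cv2.resize(t[80:230,180:320],(371,400))
cv2.imwrite("pics/c5.png",np.hstack([a,b]))
for n,im in(("top",t),("side",s)):
  for k in("wood","blue"):
    for c in blobs(im,k): print(n,k,cv2.boundingRect(c))
P=[.6455,.154]
for z in(.122,.162): print(z,proj("side",[*P,z]),proj("top",[*P,z]))
for c in blobs(t,"wood"):
    if cv2.boundingRect(c)[1]<200: print(circ("top",c,.122))
E
```

```text
clock: 9.95
position: [0.6453, 0.155, 0.1183]
ee_rot: [-0.001, 0.179, 0.984, -0.0]
contact_force: [-0.7, -0.6, 0.1]
width: 0.0688
gripper_force: 0.0
clock: 10.45
position: [0.6484, 0.1556, 0.2445]
ee_rot: [0.005, 0.178, 0.984, 0.001]
contact_force: [0.7, 0.2, 0.6]
width: 0.068
gripper_force: 0.0
clock: 10.95
position: [0.4821, 0.3173, 0.2381]
ee_rot: [-0.002, 0.177, 0.984, -0.0]
contact_force: [0.0, 0.1, -0.0]
width: 0.0685
gripper_force: 0.0
top wood (262, 257, 34, 34)
top wood (212, 117, 51, 49)
top blue (215, 139, 56, 49)
top blue (398, 131, 58, 62)
side wood (248, 195, 39, 53)
side wood (345, 107, 52, 41)
side blue (452, 224, 87, 108)
side blue (341, 136, 57, 70)
0.122 [369.5198093  133.26821769] [237.40964499 142.75213566]
0.162 [370.52146902 110.37471054] [234.23090303 134.01108029]
(array([0.64903986, 0.1553291 , 0.04305385]), np.float64(0.0005361647337503403))
```

View pics/c5.png

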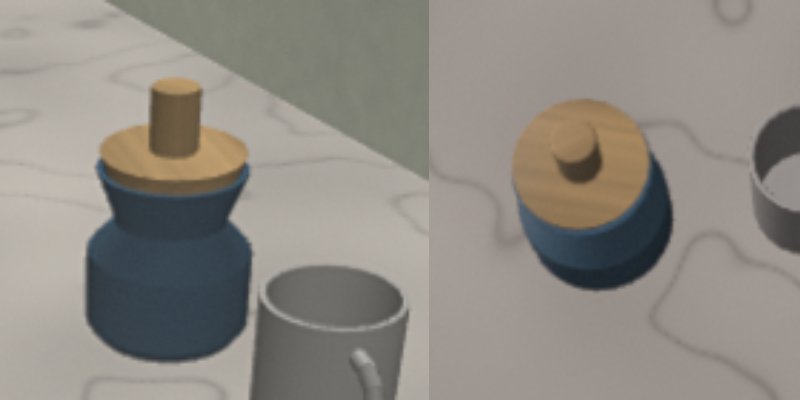

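The jar is closed, with the plug seated and the knob vertical in the side view. The left and right rim gaps look slightly different, so I'll check the tilt numerically.

Run:
```python
from m import *
s=snap("side","side6.png");t=snap("top","top6.png")
c=[c for c in blobs(s,"wood") if cv2.boundingRect(c)[1]<150][0]
m=np.zeros(s.shape[:2],np.uint8);cv2.drawContours(m,[c.reshape(-1,1,2)],-1,255,-1)
for v in range(107,149,3):
    u=np.flatnonzero(m[v]);print(v,u.min(),u.max(),(u.min()+u.max())/2,end=" | ")
q=circ("top",[c for c in blobs(t,"wood") if cv2.boundingRect(c)[1]<200][0],.122)[0];print("\n",q)
# expected silhouette for upright & home stopper at jar axis
for P in((q[0],q[1]),(.6465,.1545)):
    a=np.linspace(0,2*np.pi,72)
    for n in("side","top"):
      for r,z in((.015,.162),(.045,.122)):
        X=np.array([proj(n,[P[0]+r*np.cos(b),P[1]+r*np.sin(b),z]) for b in a]);print(P,n,z,X.min(0).round(1),X.max(0).round(1))
j=[c for c in blobs(t,"blue") if cv2.boundingRect(c)[0]<300][0];d=j[j[:,1]>165];print("jar belly",circ("top",d,.02,.052))
g=cv2.cvtColor(t,cv2.COLOR_BGR2GRAY)[112:172,206:270]
a=cv2.resize(t[110:175,205:270],(400,400),interpolation=cv2.INTER_CUBIC);b=cv2.resize(s[100:165,338:403],(400,400),interpolation=cv2.INTER_CUBIC);cv2.imwrite("pics/c6.png",cv2.convertScaleAbs(np.hstack([a,b]),alpha=1.6))
```

```text
107 369 373 371.0 | 110 363 379 371.0 | 113 365 379 372.0 | 116 365 379 372.0 | 119 365 379 372.0 | 122 365 378 371.5 | 125 354 385 369.5 | 128 347 392 369.5 | 131 345 395 370.0 | 134 346 395 370.5 | 137 347 394 370.5 | 140 352 392 372.0 | 143 354 391 372.5 | 146 361 383 372.0 | 
 [0.64903045 0.15536754 0.04306585]
(np.float64(0.6490304480254359), np.float64(0.15536753528659247)) side 0.162 [362.9 106.9] [381.  112.9]
(np.float64(0.6490304480254359), np.float64(0.15536753528659247)) side 0.122 [344.6 123.3] [397.4 142.9]
(np.float64(0.6490304480254359), np.float64(0.15536753528659247)) top 0.162 [224.5 123.6] [242.5 140.5]
(np.float64(0.6490304480254359), np.float64(0.15536753528659247)) top 0.122 [210.7 116.6] [262.8 165.7]
(0.6465, 0.1545) side 0.162 [361.9 107.2] [380.  113.2]
(0.6465, 0.1545) side 0.122 [343.6 123.7] [396.4 143.4]
(0.6465, 0.1545) top 0.162 [224.9 125. ] [243.  141.9]
(0.6465, 0.1545) top 0.122 [211.1 117.9] [263.3 167.1]
jar belly (array([0.65053762, 0.15415232]), np.float64(0.013765696208177964))
```

View pics/c6.png

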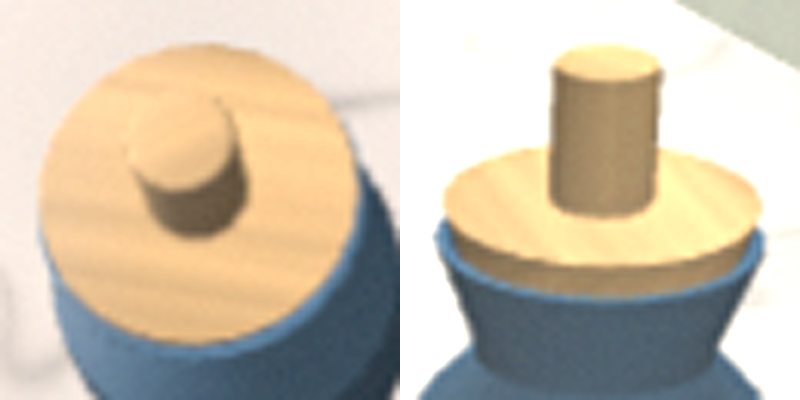

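The side view puts the knob top at x 363–381, y 107–113. That matches the upright, fully home prediction (plug top z 0.122, knob top z 0.162) to within a pixel. The rim gap is even all round, and the narrow jar and small stopper haven't moved in either view. Handing in.

```bash
python3 -c "
from rig import ticket
print(ticket.sign_off())"
```

```text
the job is handed in; nothing more can be done
None
```

I closed the wide-mouthed jar with the large wooden stopper and handed the job in at about 11 s: it sits upright and fully home, the gripper is clear, and the narrow jar and small stopper are where they stood; the first grasp closed on top of the knob (about 12 N, nothing moved) and I redid it lower.

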